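Dry-lay a tracker frame of slotted aluminium profile for bolting

ROBOT

A 7-joint arm with a two-finger parallel gripper is mounted at the origin on the work surface. World frame = base frame: x ahead of the robot, y to its left, z up, the work surface at z = 0. Lengths are in m, angles in rad, forces in N, time in s.
With the tool pointing down it reaches from about 0.425 to 0.95 m from the base axis. Payload 4.7 kg.
Tool frame: the origin (TCP) lies midway between the tips of the shut fingers; the grasp point (between the pads) lies 19 mm behind it; z points along the fingers, y is the line along which they close (so a half turn about z gives the same grasp; the last joint's range is limited). The gripper opens to 85 mm and grips with 20 to 120 N. Pads are 22 mm wide; open, the fingers measure 114 mm over their backs; the gripper's body (76 mm by 85 mm) begins 54 mm behind the grasp point. The pads swing forward as they close: fully open they stand 13 mm farther back than shut.
Start: joints at [1.14, 0.469, -0.049, 1.532, 0.024, 1.141, -0.082], TCP at [0.264, -0.621, 0.231] pointing down, gripper open.
Joint ranges: [-2.59, 2.59], [-0.33, 1.99], [-1.39, 1.29], [0.1, 2.45], [-1.04, 4.18], [0.21, 1.99], [-2.66, 2.66]. Speed limits (rad/s): [2.57, 2.57, 3.14, 3.14, 3.14, 3.14, 3.14].

INTERFACE

Orientations are given as a unit quaternion [x, y, z, w].
In Python, from workcell import monitor, get_image, camera_model, ticket gives the robot as it stands.
- The arm moves only by the tool carry_out, never from a script. Its argument "increments" is a list of rows, each a list of 3 entries, a list of its own where there are three numbers: the turn, a rotation vector about the world's x, y, z in rad, then the shift along the world's x, y, z in cm, then the finger opening in cm, from 0 to 8.54. In form: [[[wx, wy, wz], [dx, dy, dz], claw], ...]. A call has 1 to 8 rows; each row is the pose to reach, as a shift and turn from the pose commanded when the call began; what a row does not reach only later rows make up. A row lasts 1/8 s, in which the tool goes at most 62.5 mm and 10.7 degrees, less where a joint would pass 70% of its speed; a pose out of reach is approached as far as the arm can. A call with a gripper value outside its range is refused whole. The fingers move at their own pace and stop on an object; the grip force is fixed at half the most. Time passes only in rows, so rows that repeat a pose let the fingers close. It gives the time, the measured TCP pose, the force, the opening and the grip force at its end, in the units of the state.
- monitor.state(): the state, without advancing time (a new reading comes with each control period).
- get_image(name): name is "scene" or "top" or "wrist"; returns the picture (384x512x3 uint8, blue, green, red); there is no depth.
- camera_model(name): a dict with "fx", "fy", "cx", "cy" (pixels), "position" and "orientation" of the camera in the world; the wrist camera has in their place "hand_eye" (4x4, takes a point from camera to tool coordinates, whose origin is the TCP and whose axes are the flange's). Camera axes: x right, y down, z forward; pixel columns grow to the right and rows downward; lengths in m; the calibration is good to about 2 mm. The wrist camera is an equidistant fisheye: a pixel r from the principal point sees the ray r / f radians off the axis. A picture is of the moment at which its call begins: read the wrist's pose just before it. camera_model takes no time and is no camera call.
- ticket.finish_job(): hands the job in; it is judged then, once.
The state is a dict: "time": time; "qpos": joint angles; "joint_velocities": joint speeds; "joint_efforts": joint torques, N m; "eef_pos": TCP position; "eef_rot": TCP orientation; "contact_force": force on the tool from outside, world axes, zero at the start; "torque": the same for the moment, N m; "width": finger opening in m; "gripper_force": force on a finger pad.
Only numpy, scipy, OpenCV 4.12 (cv2) and the standard library are available. Lean on these libraries where they do the work, as an engineer would, in place of code of your own. Each camera call takes 0.05 s, during which the arm holds its last target. There are 200 camera calls.

TASK

Lay out the tracker frame flat on the bench against the fixed base rail, ready for bolting: the long upright at the large angle bracket and the shorter upright at the small bracket, each pointing straight away from the rail with its near end against the rail's far face and its side against the bracket's right-hand side (as the robot sees it). Lay the short cross bar between the two uprights, its far side flush with the far end of the shorter one. Then lay the T plate flat on top where the cross bar meets the long upright and the L plate flat on top of the corner where it meets the shorter upright, arms along the middle of the bars beneath, and leave the tracker puck and the calliper where they lie.

Things in the scene. Friction and masses are not known exactly. Their poses are not given: they have to be found in the camera images.
- base_rail: Fixed rail of 20 mm square slotted aluminium profile, 240 long, lying across the robot's view (yaw within 0.25 rad), screwed down by two low angles on the robot's side. Origin: centre of its underside. y along it, to the robot's left; x across it, away from the robot; far face at x = 10. Two brackets sit on the far face; which is on the left changes.
- bracket_large: Fixed steel angle bracket with 40 mm legs, 4 thick, top at 19: one leg (ear) stands out from the rail's far face, the other lies along it, left of the ear. Origin: bench level, corner of rail face and the ear's right-hand face. x along the ear away from the rail, y along the rail to the left. The long upright, fully against ear and rail, has its centre at x = 90, y = -10.
- bracket_small: Like the large bracket, same origin and axes, but with 20 mm legs; 120 away from it along the rail. The shorter upright, fully against its ear and the rail, has its centre at x = 65, y = -10. With both uprights in place 100 mm is left between them for the cross bar.
- upright_long: Loose bar of 20 mm square slotted silver aluminium profile, the longest: 180 x 20 x 20, about 90 g, lying flat. Origin: centre of its underside; x along its length. Both ends alike.
- upright_short: Loose bar of the same profile, middle length: 130 x 20 x 20, about 65 g. Origin: centre of its underside; x along its length. Both ends alike.
- cross_bar: Loose bar of the same profile, the shortest: 90 x 20 x 20, about 45 g (5 mm of play at each end between the uprights). Origin: centre of its underside; x along its length. Flush with the far end of the shorter upright, its centre line lies 55 beyond that upright's centre, measured along the upright.
- plate_t: Loose dark anodised aluminium T-shaped plate, 6 thick, about 40 g, lying flat: head 60 x 20 (along y), stem 20 wide (along +x). Origin: underside, middle of the head; the stem ends at x = 50. Its head belongs along the long upright, its middle over that bar's centre line, its stem along the cross bar.
- plate_l: Loose dark anodised aluminium L-shaped plate, 6 thick, about 40 g, lying flat: two arms 20 wide along +x and +y. Origin: underside, middle of the 20 x 20 corner square; the arms end at x = 50 and y = 50. Its corner belongs over the far end of the shorter upright, one arm back along that upright towards the rail, the other along the cross bar.
- tracker: Bystander: loose black motion-tracker puck with three domed lobes, about 100 across, 41 high. Origin: centre of its underside. Leave it alone.
- calliper: Bystander: loose steel digital calliper lying flat, 230 long, jaws 55 wide at one end, black display 14 high. Origin: underside, middle of the beam; x along the beam. Leave it alone.
Mind the look-alikes: they are no part of the job. Leave any red or turquoise look-alike of the cross_bar alone.

How it is judged:
By the outcome, as a careful person would: the job done as asked, in the order asked, and still so for the second after the job is handed in, with the robot touching nothing.
It also fails if it takes over 136 s, if anything falls off the work surface, if the arm or the gripper's body presses on something with over 40 N, if the wrist force passes 120 N, or if a joint passes its speed limit or range.

## Working session

There is one attempt and no reset: what is moved stays moved. The work goes in short steps, Python scripts to look and compute and a tool call to move; the robot and the scene stay as the last step left them, time stands still between calls to the robot, and variables do not carry over. Pictures are saved under pics/ and viewed, at most 19 in all, crops included, and the job is handed in when it is done.

Besides the shell and the picture viewer there is one more tool, called after "Request:" as name(argument=value, ...) on one line, values as JSON. carry_out: Moves the arm, as the interface text tells. Its arguments: {"type":"object","properties":{"increments":{"type":"array"}},"required":["increments"]}

```bash
ls; mkdir -p pics
python3 - <<'E'
from workcell import monitor,get_image,camera_model
import cv2,numpy as np
s=monitor.state();print(s)
for n in("scene","top","wrist"):
    print(n,camera_model(n))
for n in("scene","top"):
    im=get_image(n);cv2.imwrite(f"pics/{n}0.png",im)
    cv2.imwrite(f"pics/{n}0b.png",cv2.resize(im,(800,600),interpolation=cv2.INTER_CUBIC))
E
```

```text
pics
{'time': 0.0, 'qpos': array([ 1.14012533,  0.46947599, -0.04858885,  1.5336987 ,  0.02410917,
        1.14100918, -0.08231298]), 'joint_velocities': array([3.18253458e-04, 1.64807192e-03, 1.79987368e-03, 6.71863151e-04,
       1.21544240e-03, 1.06203227e-05, 3.25342170e-05]), 'joint_efforts': array([-1.35718456e-03, -5.10304356e+01, -4.75800969e-02, -2.37713081e+01,
        1.06710909e-02,  7.63536635e-03,  9.98642662e-07]), 'eef_pos': array([ 0.26373069, -0.62070448,  0.2302361 ]), 'eef_rot': array([ 9.79888068e-01,  1.99545405e-01, -2.41712191e-04, -9.73035166e-04]), 'contact_force': array([-0.22021902, -0.38415108, -0.41355591]), 'torque': array([-0.06009057,  0.04763748,  0.04127137]), 'gripper_force': 0.0, 'width': 0.08551291210861997}
scene {'fx': 351.8949695124085, 'fy': 351.8949695124085, 'cx': 246.8909565489849, 'cy': 188.3703394471707, 'position': array([ 0.94321046, -0.49372051,  0.75825524]), 'orientation': array([ 0.88150374,  0.33156008, -0.117456  , -0.31499707])}
top {'fx': 430.26588005176626, 'fy': 430.26588005176626, 'cx': 251.0828417190796, 'cy': 193.83439091812468, 'position': array([ 0.40536757, -0.05083541,  1.18203586]), 'orientation': array([-0.70050975,  0.71052932, -0.05091659,  0.04291474])}
wrist {'fx': 297.3186396354542, 'fy': 297.3186396354542, 'cx': 253.92432194199537, 'cy': 191.15467752169303, 'hand_eye': array([[ 8.51182011e-05, -9.62503418e-01, -2.71269539e-01,
         6.98671565e-02],
       [ 9.99999993e-01,  1.05576398e-04, -6.08230586e-05,
         2.28672042e-04],
       [ 8.71820625e-05, -2.71269532e-01,  9.62503420e-01,
        -1.42608488e-01],
       [ 0.00000000e+00,  0.00000000e+00,  0.00000000e+00,
         1.00000000e+00]])}
```

View pics/top0b.png

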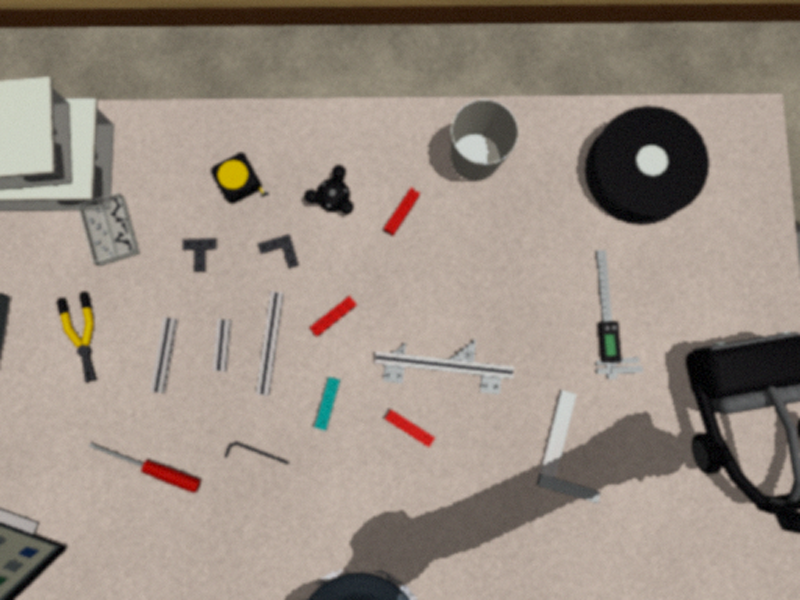

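View pics/scene0b.png

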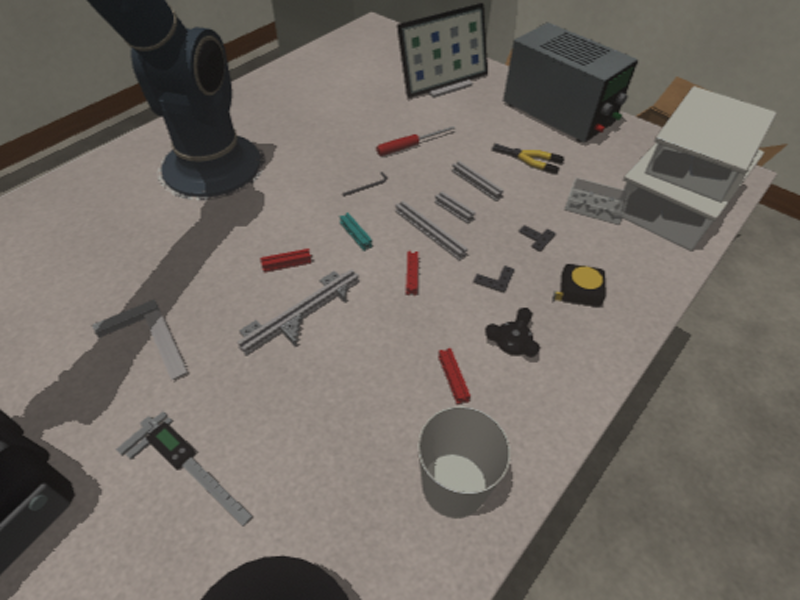

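Top view: rail at (375–512, 355–370), small bracket on the left at (400, 350), large on the right at (470, 348). The bars are at (270,343) long, (166,355) middle and (223,345) shortest. T is at (200,250), L at (283,250).

```bash
cat > h.py <<'E'
from workcell import monitor,get_image,camera_model,ticket
import cv2,numpy as np
from scipy.spatial.transform import Rotation as R
def top_pt(u,v,z,name="top",k=1.5625):
    m=camera_model(name);d=np.array([((u+.5)/k-.5-m["cx"])/m["fx"],((v+.5)/k-.5-m["cy"])/m["fy"],1.])
    d=R.from_quat(m["orientation"]).apply(d);p=np.array(m["position"]);return (p+d*(z-p[2])/d[2])[:2]
def snap(fn):
    s=monitor.state();im=get_image("wrist");m=camera_model("wrist")
    np.savez("pics/"+fn+".npz",im=im,pos=s["eef_pos"],rot=s["eef_rot"],he=m["hand_eye"],k=[m["fx"],m["cx"],m["cy"]])
    cv2.imwrite("pics/"+fn+".png",im)
def rectify(fn,x0,x1,y0,y1,z,res):
    """metric top-down view of plane z; image up = +x, left = +y; res mm/px. returns img"""
    d=np.load("pics/"+fn+".npz");W=int((y1-y0)*1000/res);H=int((x1-x0)*1000/res)
    u,v=np.meshgrid(np.arange(W),np.arange(H))
    P=np.stack([x1-(v+.5)*res/1e3,y1-(u+.5)*res/1e3,np.full(u.shape,z)],-1).reshape(-1,3)
    T=R.from_quat(d["rot"]).inv().apply(P-d["pos"])
    C=(T-d["he"][:3,3])@d["he"][:3,:3]
    f,cx,cy=d["k"];r=np.hypot(C[:,0],C[:,1]);th=np.arctan2(r,C[:,2])
    mu=(cx+f*th*C[:,0]/r).reshape(H,W).astype("f4");mv=(cy+f*th*C[:,1]/r).reshape(H,W).astype("f4")
    return cv2.remap(d["im"],mu,mv,cv2.INTER_CUBIC)
def st():
    s=monitor.state();r=R.from_quat(s["eef_rot"]);y=r.as_matrix()[:,1]
    print("t",round(s["time"],2),"pos mm",(s["eef_pos"]*1e3).round(1),"yaxis ang",round(np.arctan2(y[1],y[0]),4),"tilt",r.as_matrix()[:2,2].round(4),"F",s["contact_force"].round(1),"w",round(s["width"]*1e3,1),"g",round(s["gripper_force"],1))
E
python3 - <<'E'
from h import *
for n,p,z in [("railL",(375,356),.02),("railR",(512,372),.02),("longA",(277,293),.02),("longB",(264,393),.02),("shortA",(170,319),.02),("shortB",(160,391),.02),("crossA",(225,320),.02),("crossB",(221,370),.02),("T",(200,244),.006),("Tst",(200,271),.006),("Lc",(289,239),.006),("La",(260,247),.006),("Lb",(294,266),.006),("tracker",(333,190),.02),("earL",(473,342),.019),("earS",(403,345),.019)]:
    print(n,(top_pt(*p,z)*1e3).round())
st();print(R.from_quat(monitor.state()["eef_rot"]).as_matrix().round(3))
E
```

```text
railL [469. -33.]
railR [ 438. -269.]
longA [581. 136.]
longB [408. 157.]
shortA [538. 321.]
shortB [415. 334.]
crossA [535. 226.]
crossB [449. 231.]
T [673. 276.]
Tst [624. 275.]
Lc [680. 118.]
La [666. 169.]
Lb [631. 109.]
tracker [765.  38.]
earL [ 491. -204.]
earS [487. -82.]
t 0.1 pos mm [ 263.8 -620.8  230.4] yaxis ang -1.169 tilt [-0.0007  0.0016] F [-0.5  0.3  0.3] w 85.4 g 0.0
[[ 0.92   0.391 -0.001]
 [ 0.391 -0.92   0.002]
 [-0.    -0.002 -1.   ]]
```

Request:
carry_out(increments=[[[0,0,-0.52],[24,47,-5],8.5],[[0,0,-0.52],[24,47,-5],8.5],[[0,0,-0.52],[24,47,-5],8.5],[[0,0,-0.52],[24,47,-5],8.5],[[0,0,-0.52],[24,47,-5],8.5],[[0,0,-0.52],[24,47,-5],8.5],[[0,0,-0.52],[24,47,-5],8.5],[[0,0,-0.52],[24,47,-5],8.5]])

```text
time: 1.1
eef_pos: [0.4908, -0.1761, 0.1839]
eef_rot: [0.998, -0.059, 0.0, 0.0]
contact_force: [0.1, -0.8, -0.1]
width: 0.0852
gripper_force: 0.0
```

Request:
carry_out(increments=[[[0,0,0],[0,0,0],8.5],[[0,0,0],[0,0,0],8.5],[[0,0,0],[0,0,0],8.5],[[0,0,0],[0,0,0],8.5]])

```text
time: 1.6
eef_pos: [0.4898, -0.1794, 0.1842]
eef_rot: [0.998, -0.06, -0.0, 0.0]
contact_force: [0.0, -0.0, 0.8]
width: 0.0852
gripper_force: 0.0
```

Run:
```python
from h import *
st();snap("w1");cv2.imwrite("pics/w1r.png",rectify("w1",.38,.68,-.3,.0,.02,.5))
```

```text
t 1.6 pos mm [ 489.8 -179.4  184.2] yaxis ang -1.6918 tilt [-0.0001 -0.0004] F [ 0.  -0.   0.8] w 85.2 g 0.0
```

View pics/w1r.png

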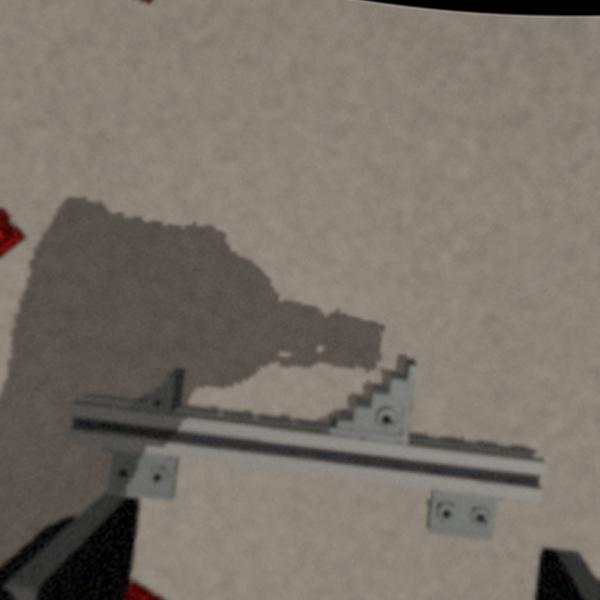

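Run:
```python
from h import *
im=rectify("w1",.38,.68,-.3,.0,.02,.5);g=cv2.cvtColor(im,cv2.COLOR_BGR2GRAY).astype(float);g=cv2.GaussianBlur(g,(3,3),0)
c=[]
for u in range(200,530,4):
    v0=422+(u-75)*.113
    vs=np.arange(int(v0-12),int(v0+22));p=g[vs,u];m=vs[np.argmin(p)]
    w=np.clip(p.max()*.65-p,0,None)*(abs(vs-m)<9);c.append((u,(w*vs).sum()/w.sum()))
c=np.array(c);k=np.polyfit(c[:,0],c[:,1],1);r=c[:,1]-np.polyval(k,c[:,0]);print(k,r.std(),abs(r).max())
x=lambda v:680-(v+.5)*.5
print("centreline x at y=-100,-200",[x(np.polyval(k,-y/.5-.5)) for y in(-100,-200)],"yaw",-np.arctan(k[0]))
a=rectify("w1",.43,.51,-.23,-.18,.019,.1);b=rectify("w1",.43,.51,-.12,-.07,.019,.1)
for z in (a,b):
    for i in range(0,501,100): cv2.line(z,(i,0),(i,12),(0,255,255),1)
    for i in range(0,801,100): cv2.line(z,(0,i),(12,i),(0,255,255),1)
o=np.hstack([b,a[:, :]]);cv2.imwrite("pics/br.png",cv2.resize(o,(750,600),interpolation=cv2.INTER_AREA))
```

```text
[1.25462741e-01 4.14238647e+02] 0.11720779013879545 0.26822421836976673
centreline x at y=-100,-200 [np.float64(460.11576813899813), np.float64(447.5694940032347)] yaw -0.12481059082758618
```

View pics/br.png

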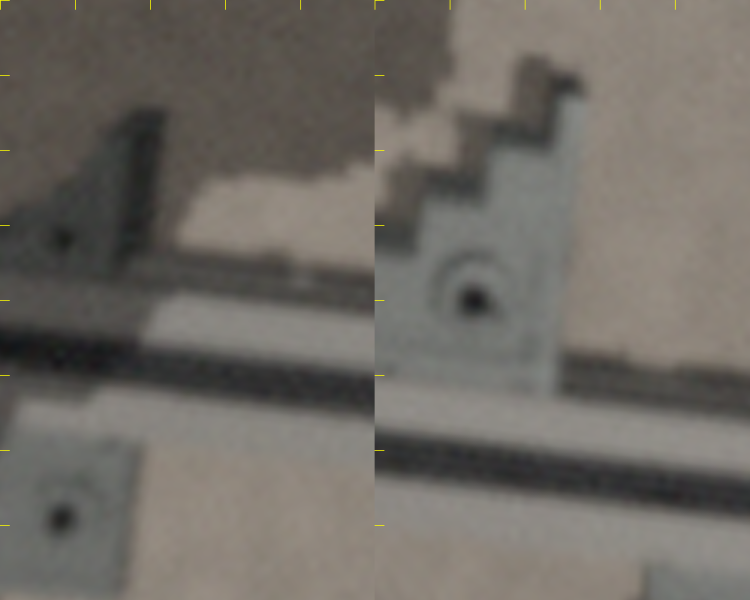

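Request:
carry_out(increments=[[[0,0,0],[4,37,2],8.5],[[0,0,0],[4,37,2],8.5],[[0,0,0],[4,37,2],8.5],[[0,0,0],[4,37,2],8.5],[[0,0,0],[4,37,2],8.5],[[0,0,0],[4,37,2],8.5],[[0,0,0],[4,37,2],8.5],[[0,0,0],[4,37,2],8.5]])

```text
time: 2.65
eef_pos: [0.5305, 0.191, 0.2039]
eef_rot: [0.998, -0.06, -0.0, 0.001]
contact_force: [-0.2, -0.9, 0.1]
width: 0.0848
gripper_force: 0.0
```

Run:
```python
from h import *
st();snap("w2");cv2.imwrite("pics/w2r.png",rectify("w2",.38,.70,.05,.40,.02,.5))
st()
```

```text
t 2.65 pos mm [530.5 191.  203.9] yaxis ang -1.6899 tilt [-0.0004 -0.0011] F [-0.2 -0.9  0.1] w 84.8 g 0.0
t 2.7 pos mm [530.6 190.1 203.8] yaxis ang -1.6915 tilt [-0.0005 -0.0014] F [ 0.1 -1.   0.7] w 85.3 g 0.0
```

View pics/w2r.png

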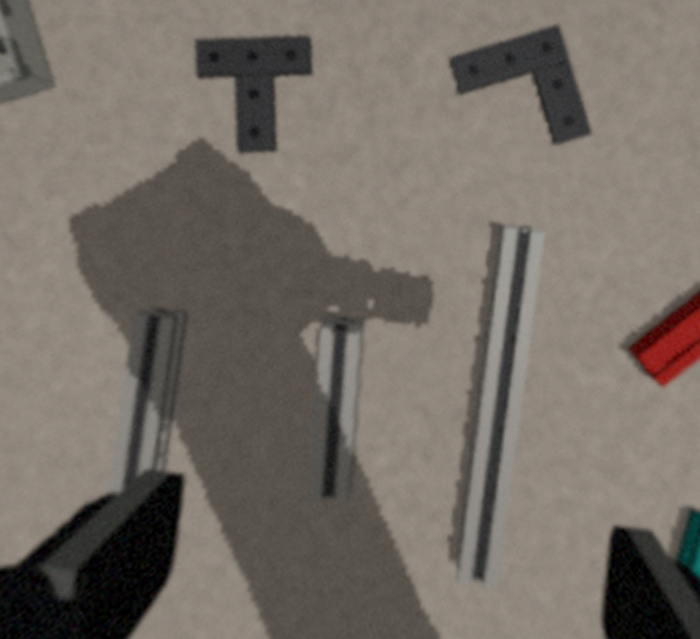

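Left-hand parts view: the long bar runs (524,230)–(479,580), the cross bar (342,322)–(327,497), and the short bar's far end is at (156,313). The T head is at (254,57) with its stem pointing down, and the L corner is at (546,51). Next I grip the long bar.

Request:
carry_out(increments=[[[0,0,-0.004],[-3.3,-4.1,-14],8.5],[[0,0,-0.004],[-3.3,-4.1,-14],8.5],[[0,0,-0.004],[-3.3,-4.1,-14],8.5],[[0,0,-0.004],[-3.3,-4.1,-14],8.5],[[0,0,-0.004],[-3.3,-4.1,-20.1],8.5],[[0,0,-0.004],[-3.3,-4.1,-20.1],8.5],[[0,0,-0.004],[-3.3,-4.1,-20.1],8.5],[[0,0,-0.004],[-3.3,-4.1,-20.1],8.5]])

```text
time: 3.7
eef_pos: [0.4994, 0.1517, 0.0059]
eef_rot: [0.998, -0.061, 0.002, -0.001]
contact_force: [-0.1, -0.5, 0.4]
width: 0.0852
gripper_force: 0.0
```

```bash
python3 -c "
from h import *
st()"
```

```text
t 3.7 pos mm [499.4 151.7   5.9] yaxis ang -1.6933 tilt [0.0049 0.0014] F [-0.1 -0.5  0.4] w 85.2 g 0.0
```

Request:
carry_out(increments=[[[0,0,0],[0,0,0],1.5],[[0,0,0],[0,0,0],1.5],[[0,0,0],[0,0,0],1.5],[[0,0,0],[0,0,0],1.5],[[0,0,0],[0,0,0],1.5],[[0,0,0],[0,0,0],1.5]])

```text
time: 4.45
eef_pos: [0.4976, 0.1511, 0.0035]
eef_rot: [0.998, -0.061, 0.0, 0.0]
contact_force: [-0.7, -0.9, 5.6]
width: 0.0187
gripper_force: 60.6
```

```bash
python3 -c "
from h import *
st()"
```

```text
t 4.45 pos mm [497.6 151.1   3.5] yaxis ang -1.693 tilt [ 0.0004 -0.0001] F [-0.7 -0.9  5.6] w 18.7 g 60.6
```

Request:
carry_out(increments=[[[0,0,0],[0,0,6],1.5],[[0,0,0],[0,0,6],1.5],[[0,0,-0.003],[5.2,-38.1,6],1.5],[[0,0,-0.003],[5.2,-38.1,6],1.5],[[0,0,-0.003],[5.2,-38.1,6],1.5],[[0,0,-0.003],[5.2,-38.1,6],1.5],[[0,0,-0.003],[5.2,-38.1,6],1.5],[[0,0,-0.003],[5.2,-38.1,6],1.5]])

```text
time: 5.45
eef_pos: [0.5475, -0.2223, 0.0621]
eef_rot: [0.998, -0.062, -0.001, -0.0]
contact_force: [1.3, 0.3, -1.3]
width: 0.0187
gripper_force: 59.8
```

Request:
carry_out(increments=[[[0,0,0],[0,0,0],1.5],[[0,0,0],[0,0,0],1.5],[[0,0,0],[0,0,0],1.5]])

```text
time: 5.82
eef_pos: [0.5479, -0.2182, 0.0626]
eef_rot: [0.998, -0.061, -0.001, -0.001]
contact_force: [0.4, -0.6, -0.3]
width: 0.0188
gripper_force: 59.8
```

Run:
```python
from h import *
st();snap("w3");cv2.imwrite("pics/w3.png",cv2.resize(np.load("pics/w3.npz")["im"],(768,576)))
```

```text
t 5.83 pos mm [ 547.9 -218.2   62.6] yaxis ang -1.6929 tilt [-0.001   0.0012] F [ 0.4 -0.6 -0.3] w 18.8 g 59.8
```

View pics/w3.png

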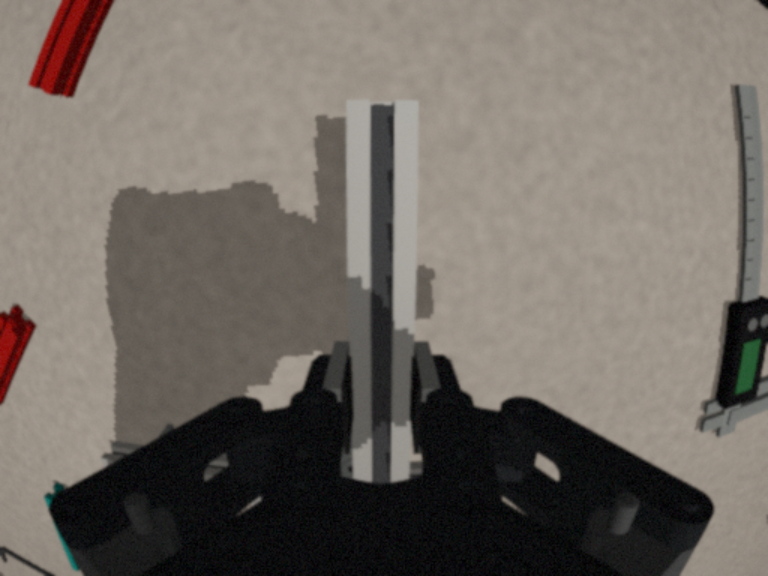

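The bar sits square in the gripper with its far end at (382,103). I work out its grip offset from that.

```bash
cat >> h.py <<'E'
def wpt(fn,u,v,z,k=1.5):
    """world xyz mm on plane z of pixel (enlarged k) in wrist snap"""
    d=np.load("pics/"+fn+".npz");f,cx,cy=d["k"];a=((u+.5)/k-.5-cx);b=((v+.5)/k-.5-cy);r=np.hypot(a,b);th=r/f
    C=np.array([np.sin(th)*a/r,np.sin(th)*b/r,np.cos(th)]);w=R.from_quat(d["rot"])
    D=w.apply(d["he"][:3,:3]@C);o=d["pos"]+w.apply(d["he"][:3,3]);return 1e3*(o+D*(z-o[2])/D[2]), w.inv().apply(o+D*(z-o[2])/D[2]-d["pos"])*1e3
E
python3 - <<'E'
from h import *
print(wpt("w3",382,102,.079)); print(wpt("w3",346,101,.079),wpt("w3",418,101,.079))
E
```

```text
(array([ 634.94092243, -228.8605545 ,   79.        ]), array([ 8.76328814e+01, -5.49261783e-02, -1.64547108e+01]))
(array([ 636.5555639 , -218.97124798,   79.        ]), array([ 88.03056438, -10.06727795, -16.44418403])) (array([ 634.12309605, -238.84783084,   79.        ]), array([ 88.03801317,   9.95757935, -16.46611584]))
```

Request:
carry_out(increments=[[[0,0,-0.002],[0.3,-1.2,0],1.5],[[0,0,-0.002],[0.3,-1.2,0],1.5],[[0,0,-0.002],[0.3,-1.2,-4],1.5],[[0,0,-0.002],[0.3,-1.2,-5.8],1.5],[[0,0,-0.002],[0.3,-1.2,-5.86],1.5],[[0,0,-0.002],[0.3,-1.2,-5.86],1.5],[[0,0,-0.002],[0.3,-1.2,-5.86],1.5]])

```text
time: 6.75
eef_pos: [0.5514, -0.2325, 0.005]
eef_rot: [0.998, -0.064, 0.0, 0.0]
contact_force: [0.3, 0.5, -0.2]
width: 0.0186
gripper_force: 61.3
```

Request:
carry_out(increments=[[[0,0,0],[0.04,0.35,0],1.5],[[0,0,0],[0.06,0.45,0],1.5],[[0,0,0],[0.06,0.5,0],1.5],[[0,0,0],[0.06,0.5,0],1.5]])

```text
time: 7.25
eef_pos: [0.5517, -0.2274, 0.0046]
eef_rot: [0.998, -0.064, 0.0, 0.0]
contact_force: [-0.4, -0.1, -0.9]
width: 0.0181
gripper_force: 61.3
```

```bash
python3 -c "
from h import *
st()"
```

```text
t 7.25 pos mm [ 551.7 -227.4    4.6] yaxis ang -1.6979 tilt [ 0.     -0.0001] F [-0.4 -0.1 -0.9] w 18.1 g 61.3
```

Request:
carry_out(increments=[[[0,0,0.002],[0,0.1,0],1.5],[[0,0,0.002],[0.01,0.15,0],1.5],[[0,0,0.002],[0.02,0.2,0],1.5]])

```text
time: 7.62
eef_pos: [0.5518, -0.2259, 0.0046]
eef_rot: [0.998, -0.063, -0.0, 0.0]
contact_force: [-0.3, -2.2, -1.1]
width: 0.0183
gripper_force: 61.3
```

```bash
python3 -c "
from h import *
st()"
```

```text
t 7.62 pos mm [ 551.8 -225.9    4.6] yaxis ang -1.6959 tilt [-0.0001 -0.0006] F [-0.3 -2.2 -1.1] w 18.3 g 61.3
```

Request:
carry_out(increments=[[[0,0,0],[-0.3,0.08,0],1.5],[[0,0,0],[-0.4,0.1,0],1.5],[[0,0,0],[-0.44,0.1,0],1.5],[[0,0,0],[-0.44,0.1,0],1.5]])

```text
time: 8.12
eef_pos: [0.548, -0.2253, 0.0049]
eef_rot: [0.998, -0.063, 0.001, 0.001]
contact_force: [2.4, -4.1, -0.1]
width: 0.0186
gripper_force: 61.3
```

```bash
python3 -c "
from h import *
st()"
```

```text
t 8.12 pos mm [ 548.  -225.3    4.9] yaxis ang -1.6961 tilt [ 0.0012 -0.0011] F [ 2.4 -4.1 -0.1] w 18.6 g 61.3
```

Request:
carry_out(increments=[[[0,0,0],[0,0,-0.1],1.5],[[0,0,0],[0,0,-0.14],1.5],[[0,0,0],[-0.1,0.05,-0.14],1.5],[[0,0,0],[-0.16,0.05,-0.14],1.5],[[0,0,0],[-0.16,0.05,-0.14],1.5]])

```text
time: 8.75
eef_pos: [0.5469, -0.2251, 0.0035]
eef_rot: [0.998, -0.063, 0.001, 0.001]
contact_force: [2.1, -5.8, 0.3]
width: 0.0186
gripper_force: 61.4
```

```bash
python3 -c "
from h import *
st()"
```

```text
t 8.75 pos mm [ 546.9 -225.1    3.5] yaxis ang -1.6961 tilt [ 0.0025 -0.0016] F [ 2.1 -5.8  0.3] w 18.6 g 61.4
```

Request:
carry_out(increments=[[[0,0,0],[-0.1,0,0],1.5],[[0,0,0],[-0.2,0.02,0],1.5],[[0,0,0],[-0.2,0.02,0],1.5]])

```text
time: 9.12
eef_pos: [0.5466, -0.225, 0.0038]
eef_rot: [0.998, -0.062, 0.003, 0.001]
contact_force: [5.2, -6.0, -2.4]
width: 0.0183
gripper_force: 61.1
```

```bash
python3 -c "
from h import *
st();snap('w4');print(monitor.state()['torque'].round(2))"
```

```text
t 9.12 pos mm [ 546.6 -225.     3.8] yaxis ang -1.6958 tilt [ 0.006 -0.002] F [ 5.2 -6.  -2.4] w 18.3 g 61.1
[-1.33 -1.23  0.22]
```

Request:
carry_out(increments=[[[0,0,0],[0.1,0,0],1.5],[[0,0,0],[0.2,-0.05,0],4.5],[[0,0,0],[0.2,-0.05,0],4.5],[[0,0,0],[0.2,-0.05,0],4.5],[[0,0,0],[0.2,-0.05,5],6],[[0,0,0],[0.2,-0.05,11],8.5],[[0,0,0],[0,0,17],8.5],[[0,0,0],[0,0,17],8.5]])

```text
time: 10.18
eef_pos: [0.5469, -0.2241, 0.1786]
eef_rot: [0.998, -0.062, 0.005, 0.001]
contact_force: [-0.0, 0.5, -1.0]
width: 0.085
gripper_force: 0.0
```

Run:
```python
from h import *
st();snap("w5");cv2.imwrite("pics/w5r.png",rectify("w5",.43,.66,-.27,-.06,.02,.35))
```

```text
t 10.18 pos mm [ 546.9 -224.1  178.6] yaxis ang -1.6958 tilt [ 0.0097 -0.0034] F [-0.   0.5 -1. ] w 85.0 g 0.0
```

View pics/w5r.png

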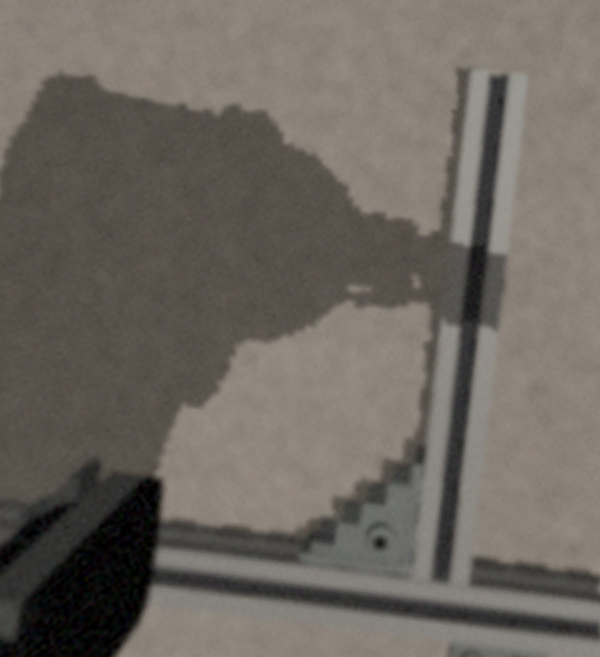

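Request:
carry_out(increments=[[[0,0,0],[-6.8,55.6,0],8.5],[[0,0,0],[-6.8,55.6,0],8.5],[[0,0,0],[-6.8,55.6,0],8.5],[[0,0,0],[-6.8,55.6,0],8.5],[[0,0,0],[-6.8,55.6,0],8.5],[[0,0,0],[-6.8,55.6,0],8.5],[[0,0,0],[-6.8,55.6,-4],8.5],[[0,0,0],[-6.8,55.6,-8],8.5]])

```text
time: 11.22
eef_pos: [0.4834, 0.266, 0.1293]
eef_rot: [0.998, -0.062, -0.0, -0.0]
contact_force: [1.5, -0.4, 0.5]
width: 0.0855
gripper_force: 0.0
```

Request:
carry_out(increments=[[[0,0,0],[0,0,0],8.5],[[0,0,0],[0,0,0],8.5],[[0,0,0],[0,0,0],8.5]])

```text
time: 11.6
eef_pos: [0.4848, 0.2618, 0.1301]
eef_rot: [0.998, -0.064, -0.0, 0.001]
contact_force: [-0.2, -0.3, 0.7]
width: 0.0847
gripper_force: 0.0
```

```bash
python3 -c "
from h import *
st()"
```

```text
t 11.6 pos mm [484.8 261.8 130.1] yaxis ang -1.6989 tilt [-0.0002 -0.0012] F [-0.2 -0.3  0.7] w 84.7 g 0.0
```

The long upright is seated against ear and rail. Next I pick the shorter upright.

Request:
carry_out(increments=[[[0,0,0],[-0.6,6.9,-2],8.5],[[0,0,0],[-0.6,6.9,-4],8.5],[[0,0,0],[-0.6,6.9,-8],8.5],[[0,0,0],[-0.6,6.9,-12],8.5],[[0,0,0],[-0.6,6.9,-12.66],8.5],[[0,0,0],[-0.6,6.9,-12.66],8.5],[[0,0,0],[-0.6,6.9,-12.66],8.5]])

```text
time: 12.48
eef_pos: [0.4796, 0.3333, 0.0056]
eef_rot: [0.998, -0.063, 0.001, -0.001]
contact_force: [0.6, 0.2, -0.1]
width: 0.0852
gripper_force: 0.0
```

Request:
carry_out(increments=[[[0,0,0],[0,0,0],1.5],[[0,0,0],[0,0,0],1.5],[[0,0,0],[0,0,0],1.5],[[0,0,0],[0,0,0],1.5],[[0,0,0],[0,0,0],1.5],[[0,0,0],[0,0,0],1.5]])

```text
time: 13.22
eef_pos: [0.4785, 0.333, 0.0041]
eef_rot: [0.998, -0.063, 0.0, -0.0]
contact_force: [-0.3, -0.3, 3.8]
width: 0.0185
gripper_force: 60.6
```

```bash
python3 -c "
from h import *
st()"
```

```text
t 13.22 pos mm [478.5 333.    4.1] yaxis ang -1.696 tilt [0.0006 0.0004] F [-0.3 -0.3  3.8] w 18.5 g 60.6
```

Request:
carry_out(increments=[[[0,0,0],[0,0,6],1.5],[[0,0,0],[0,-2,6],1.5],[[0,0,0],[6.3,-44.2,6],1.5],[[0,0,0],[6.3,-44.2,6],1.5],[[0,0,0],[6.3,-44.2,6],1.5],[[0,0,0],[6.3,-44.2,6],1.5],[[0,0,0],[6.3,-44.2,6],1.5],[[0,0,0],[6.3,-44.2,6],1.5]])

```text
time: 14.22
eef_pos: [0.5325, -0.0608, 0.0627]
eef_rot: [0.998, -0.063, -0.001, 0.0]
contact_force: [1.8, -0.0, -0.6]
width: 0.0185
gripper_force: 60.0
```

```bash
python3 -c "
from h import *
st()"
```

```text
t 14.22 pos mm [532.5 -60.8  62.7] yaxis ang -1.6964 tilt [-0.0018 -0.0002] F [ 1.8 -0.  -0.6] w 18.5 g 60.0
```

Request:
carry_out(increments=[[[0,0,0],[0.9,-5.0,0],1.5],[[0,0,0],[0.9,-5.0,0],1.5],[[0,0,0],[0.9,-5.0,0],1.5],[[0,0,0],[0.9,-5.0,0],1.5]])

```text
time: 14.72
eef_pos: [0.5421, -0.1065, 0.0633]
eef_rot: [0.998, -0.061, -0.001, -0.0]
contact_force: [-0.5, 0.5, -0.9]
width: 0.0185
gripper_force: 60.0
```

Run:
```python
from h import *
st();snap("w6");im=np.load("pics/w6.npz")["im"];cv2.imwrite("pics/w6c.png",cv2.resize(im[40:340,100:400],(600,600),interpolation=cv2.INTER_CUBIC))
# far end: rectified at bar-top plane, profile along bar axis in tool frame
s=monitor.state();g=cv2.cvtColor(im,cv2.COLOR_BGR2GRAY)
for u in (240,247,254,261,268): print(u,g[60:140:2,u])
```

```text
t 14.72 pos mm [ 542.1 -106.5   63.3] yaxis ang -1.6933 tilt [-0.0011  0.0007] F [-0.5  0.5 -0.9] w 18.5 g 60.0
240 [156 159 159 158 156 158 160 156 154 153 156 158 157 157 155 153 152 157
 158 162 159 159 157 159 158 160 137  97  96  99  94 140 173 174 175 173
 174 173 172 172]
247 [158 155 157 155 157 157 158 158 157 156 156 155 154 154 156 159 162 160
 161 162 161 159 157 156 155 154 123 125 150 150 134 143 157 146 148 147
 147 147 145 146]
254 [159 159 156 157 157 159 154 156 156 158 162 161 160 160 160 159 158 158
 159 159 156 155 155 157 161 161 158 159 157 155 108 166 123  66  67  69
  67  69  72  70]
261 [157 158 156 157 156 158 159 158 158 158 159 158 157 157 154 153 150 152
 153 155 157 155 158 158 156 158 157 157 160 161 138 109  85  66  66  64
  68  70  70  64]
268 [157 154 153 155 158 158 155 155 153 155 156 160 162 161 155 155 154 160
 156 155 157 158 159 157 160 161 155 157 157 158 153 134 179 177 176 178
 178 176 176 174]
```

Run:
```python
from h import *
print(wpt("w6",254,122,.0793,k=1)); print(wpt("w6",254,123,.0793,k=1)[1])
```

```text
(array([ 606.15190798, -114.10255578,   79.3       ]), array([ 64.51360925,  -0.26123411, -16.05811679]))
[ 64.0871224   -0.26118545 -16.05763456]
```

Request:
carry_out(increments=[[[0,0,-0.003],[0,-0.1,-1],1.5],[[0,0,-0.003],[0,-0.1,-4],1.5],[[0,0,-0.003],[0,-0.1,-5.6],1.5],[[0,0,-0.003],[0,-0.1,-5.83],1.5],[[0,0,-0.003],[0,-0.1,-5.83],1.5],[[0,0,-0.003],[0,-0.1,-5.83],1.5]])

```text
time: 15.52
eef_pos: [0.5432, -0.1092, 0.0061]
eef_rot: [0.998, -0.064, 0.001, 0.0]
contact_force: [-0.1, -1.0, -0.2]
width: 0.0183
gripper_force: 60.0
```

Request:
carry_out(increments=[[[0,0,0],[-0.2,0.3,0],1.5],[[0,0,0],[-0.4,0.42,0],1.5],[[0,0,0],[-0.5,0.48,0],1.5],[[0,0,0],[-0.5,0.48,0],1.5]])

```text
time: 16.02
eef_pos: [0.5376, -0.1044, 0.0055]
eef_rot: [0.998, -0.064, 0.0, 0.0]
contact_force: [0.2, 0.7, -1.1]
width: 0.0185
gripper_force: 60.0
```

```bash
python3 -c "
from h import *
st()"
```

```text
t 16.02 pos mm [ 537.6 -104.4    5.5] yaxis ang -1.6989 tilt [ 0.     -0.0002] F [ 0.2  0.7 -1.1] w 18.5 g 60.0
```

Request:
carry_out(increments=[[[0,0,0.003],[0,0.1,-0.1],1.5],[[0,0,0.003],[0,0.2,-0.14],1.5],[[0,0,0.003],[0,0.28,-0.14],1.5],[[0,0,0.003],[0,0.28,-0.14],1.5]])

```text
time: 16.52
eef_pos: [0.5378, -0.1035, 0.0042]
eef_rot: [0.998, -0.063, 0.0, 0.001]
contact_force: [-0.3, -6.1, 1.6]
width: 0.0186
gripper_force: 60.2
```

```bash
python3 -c "
from h import *
st()"
```

```text
t 16.52 pos mm [ 537.8 -103.5    4.2] yaxis ang -1.696 tilt [ 0.0004 -0.0024] F [-0.3 -6.1  1.6] w 18.6 g 60.2
```

Request:
carry_out(increments=[[[0,0,0],[-0.2,0.04,0],1.5],[[0,0,0],[-0.3,0.06,0],1.5],[[0,0,0],[-0.4,0.08,0],1.5],[[0,0,0],[-0.48,0.08,0],1.5],[[0,0,0],[-0.48,0.08,0],1.5]])

```text
time: 17.15
eef_pos: [0.5357, -0.1032, 0.0048]
eef_rot: [0.998, -0.063, 0.003, 0.001]
contact_force: [4.3, -6.5, -2.0]
width: 0.0187
gripper_force: 59.9
```

```bash
python3 -c "
from h import *
st()"
```

```text
t 17.15 pos mm [ 535.7 -103.2    4.8] yaxis ang -1.6962 tilt [ 0.0061 -0.0028] F [ 4.3 -6.5 -2. ] w 18.7 g 59.9
```

Request:
carry_out(increments=[[[0,0,0],[0.1,0,0],1.5],[[0,0,0],[0.2,-0.1,0],4.5],[[0,0,0],[0.2,-0.1,0],4.5],[[0,0,0],[0.2,-0.1,0],4.5],[[0,0,0],[0.2,-0.1,5],6],[[0,0,0],[0.2,-0.1,11],8.5],[[0,0,0],[0.2,-4.1,17],8.5],[[0,0,0],[0.2,-4.1,17],8.5]])

```text
time: 18.15
eef_pos: [0.5368, -0.1445, 0.178]
eef_rot: [0.998, -0.064, 0.004, 0.001]
contact_force: [-0.1, -0.3, -0.3]
width: 0.0853
gripper_force: 0.0
```

Request:
carry_out(increments=[[[0,0,0],[0,0,0],8.5],[[0,0,0],[0,0,0],8.5]])

```text
time: 18.4
eef_pos: [0.5337, -0.1404, 0.1722]
eef_rot: [0.998, -0.062, -0.002, -0.001]
contact_force: [1.1, 0.3, -0.8]
width: 0.0849
gripper_force: 0.0
```

Run:
```python
from h import *
st();snap("w7");cv2.imwrite("pics/w7r.png",rectify("w7",.43,.66,-.27,-.06,.02,.35))
```

```text
t 18.4 pos mm [ 533.7 -140.4  172.2] yaxis ang -1.6944 tilt [-0.0035  0.0014] F [ 1.1  0.3 -0.8] w 84.9 g 0.0
```

View pics/w7r.png

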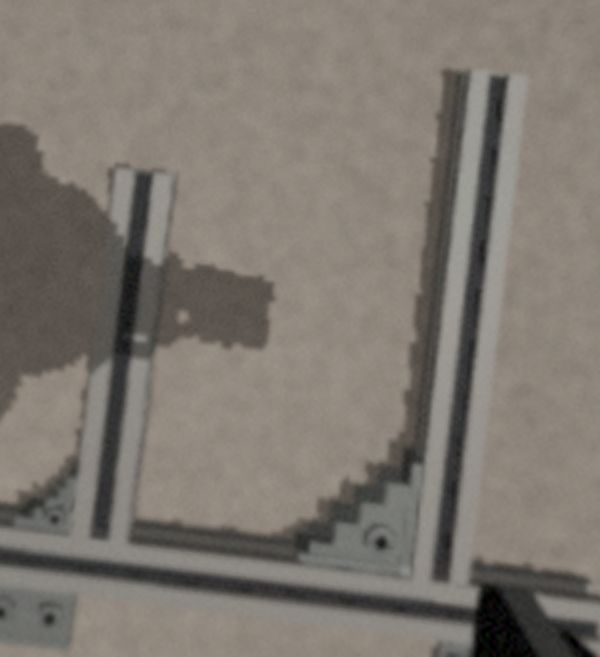

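Both uprights are seated; the short one's far end is at (145,170). Next comes the cross bar.

Request:
carry_out(increments=[[[0,0,0.038],[-4,37.4,0],8.5],[[0,0,0.038],[-4,37.4,0],8.5],[[0,0,0.038],[-4,37.4,0],8.5],[[0,0,0.038],[-4,37.4,0],8.5],[[0,0,0.038],[-4,37.4,0],8.5],[[0,0,0.038],[-4,37.4,-2],8.5],[[0,0,0.038],[-4,37.4,-6],8.5],[[0,0,0.038],[-4,37.4,-8],8.5]])

```text
time: 19.45
eef_pos: [0.4919, 0.2336, 0.0907]
eef_rot: [0.999, -0.041, -0.003, 0.001]
contact_force: [-0.0, -0.8, -0.2]
width: 0.0852
gripper_force: 0.0
```

Request:
carry_out(increments=[[[0,0,0],[0,0,0],8.5],[[0,0,0],[0,0,0],8.5],[[0,0,0],[0,0,0],8.5]])

```text
time: 19.82
eef_pos: [0.4954, 0.2325, 0.095]
eef_rot: [0.999, -0.044, 0.001, -0.0]
contact_force: [-0.2, -0.4, 0.1]
width: 0.0852
gripper_force: 0.0
```

```bash
python3 -c "
from h import *
st()"
```

```text
t 19.82 pos mm [495.4 232.5  95. ] yaxis ang -1.6582 tilt [0.0016 0.0007] F [-0.2 -0.4  0.1] w 85.2 g 0.0
```

Request:
carry_out(increments=[[[0,0,0],[-0.2,0.2,-4],8.5],[[0,0,0],[-0.2,0.2,-8],8.5],[[0,0,0],[-0.2,0.2,-9.1],8.5],[[0,0,0],[-0.2,0.2,-9.1],8.5],[[0,0,0],[-0.2,0.2,-9.1],5]])

```text
time: 20.45
eef_pos: [0.494, 0.2349, 0.0047]
eef_rot: [0.999, -0.044, 0.001, -0.001]
contact_force: [-0.7, -0.3, 0.6]
width: 0.069
gripper_force: 0.0
```

Request:
carry_out(increments=[[[0,0,0],[0,0,0],1.5],[[0,0,0],[0,0,0],1.5],[[0,0,0],[0,0,0],1.5],[[0,0,0],[0,0,0],1.5],[[0,0,0],[0,0,0],1.5]])

```text
time: 21.08
eef_pos: [0.4933, 0.2345, 0.0038]
eef_rot: [0.999, -0.044, 0.001, -0.0]
contact_force: [-1.2, -0.6, 6.1]
width: 0.0185
gripper_force: 60.4
```

```bash
python3 -c "
from h import *
st()"
```

```text
t 21.07 pos mm [493.3 234.5   3.8] yaxis ang -1.658 tilt [0.0011 0.0002] F [-1.2 -0.6  6.1] w 18.5 g 60.4
```

Request:
carry_out(increments=[[[0,0,0],[0,0,6],1.5],[[0,0,0.15],[1,-3,9],1.5],[[0,0,0.33],[8.9,-40.4,9],1.5],[[0,0,0.51],[8.9,-40.4,9],1.5],[[0,0,0.69],[8.9,-40.4,9],1.5],[[0,0,0.87],[8.9,-40.4,9],1.5],[[0,0,1.05],[8.9,-40.4,9],1.5],[[0,0,1.23],[8.9,-40.4,9],1.5]])

```text
time: 22.08
eef_pos: [0.5803, -0.1647, 0.0929]
eef_rot: [0.84, 0.543, 0.0, -0.0]
contact_force: [1.6, 1.1, -0.1]
width: 0.0183
gripper_force: 59.6
```

```bash
python3 -c "
from h import *
st()"
```

```text
t 22.07 pos mm [ 580.3 -164.7   92.9] yaxis ang -0.4223 tilt [0.     0.0002] F [ 1.6  1.1 -0.1] w 18.3 g 59.6
```

Request:
carry_out(increments=[[[0,0,0.18],[0.2,-0.5,0],1.5],[[0,0,0.297],[0.2,-0.5,0],1.5],[[0,0,0.297],[0.2,-0.5,0],1.5],[[0,0,0.297],[0.2,-0.5,0],1.5],[[0,0,0.297],[0.2,-0.5,0],1.5]])

```text
time: 22.7
eef_pos: [0.5823, -0.1672, 0.0931]
eef_rot: [0.752, 0.659, -0.0, 0.0]
contact_force: [0.4, -0.7, 0.2]
width: 0.0185
gripper_force: 59.6
```

Run:
```python
from h import *
st();snap("w8");im=np.load("pics/w8.npz")["im"];g=cv2.cvtColor(im,cv2.COLOR_BGR2GRAY)
cv2.imwrite("pics/w8c.png",cv2.resize(im,(768,576),interpolation=cv2.INTER_CUBIC))
```

```text
t 22.7 pos mm [ 582.3 -167.2   93.1] yaxis ang -0.1313 tilt [ 0.0001 -0.0003] F [ 0.4 -0.7  0.2] w 18.5 g 59.6
```

View pics/w8c.png

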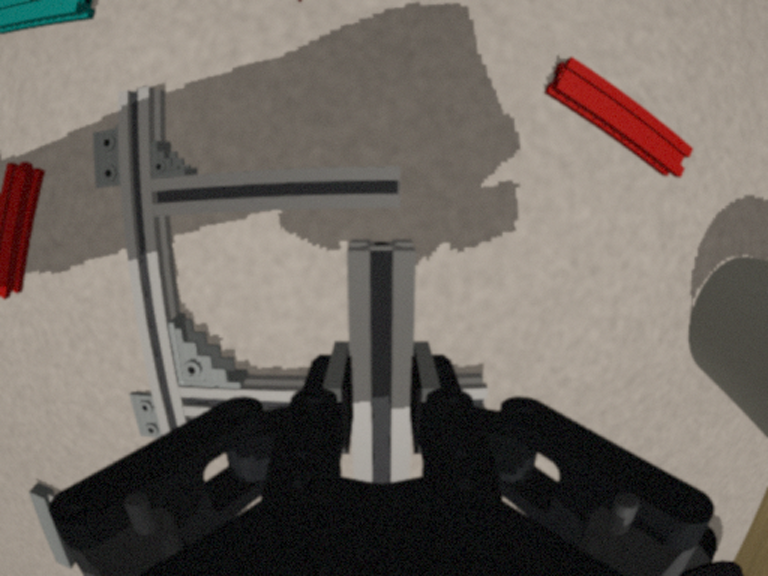

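Run:
```python
from h import *
print(wpt("w8",381,250,.1093)[1], wpt("w8",349,250,.1093)[1],wpt("w8",414,250,.1093)[1])
for p in [(398,168),(399,206)]: print(wpt("w8",*p,.02)[0])
```

```text
[ 44.65478854   0.90293276 -16.18445408] [ 44.67484905  -8.34304568 -16.18547861] [ 44.67324653  10.44000089 -16.18340983]
[ 600.19065986 -101.56010958   20.        ]
[ 598.34410981 -119.92329913   20.        ]
```

Request:
carry_out(increments=[[[0,0,0.0055],[0,-0.22,0],1.5],[[0,0,0.0055],[0,-0.22,-3],1.5],[[0,0,0.0055],[0,-0.22,-5.5],1.5],[[0,0,0.0055],[0,-0.22,-6],1.5],[[0,0,0.0055],[0,-0.22,-6],1.5],[[0,0,0.0055],[0,-0.22,-6],1.5]])

```text
time: 23.5
eef_pos: [0.5832, -0.1698, 0.0342]
eef_rot: [0.75, 0.661, 0.001, 0.001]
contact_force: [-0.5, -0.0, -0.4]
width: 0.0188
gripper_force: 59.6
```

```bash
python3 -c "
from h import *
st()"
```

```text
t 23.5 pos mm [ 583.2 -169.8   34.2] yaxis ang -0.1254 tilt [ 0.002  -0.0004] F [-0.5 -0.  -0.4] w 18.8 g 59.6
```

Request:
carry_out(increments=[[[0,0,0],[-0.1,0.05,-1],1.5],[[0,0,0],[-0.1,0.05,-2.4],1.5],[[0,0,0],[-0.1,0.05,-2.95],1.5],[[0,0,0],[-0.1,0.05,-3.05],1.5],[[0,0,0],[-0.1,0.05,-3.05],1.5]])

```text
time: 24.12
eef_pos: [0.5802, -0.1693, 0.0038]
eef_rot: [0.75, 0.661, -0.002, -0.0]
contact_force: [-7.2, -0.5, 15.4]
width: 0.0187
gripper_force: 61.6
```

```bash
python3 -c "
from h import *
st()"
```

```text
t 24.12 pos mm [ 580.2 -169.3    3.8] yaxis ang -0.1257 tilt [-0.0031 -0.0018] F [-7.2 -0.5 15.4] w 18.7 g 61.6
```

Request:
carry_out(increments=[[[0,0,0],[0.05,0,0.05],1.5],[[0,0,0],[0.15,0,0.05],1.5],[[0,0,0],[0.15,0,0.05],1.5]])

```text
time: 24.5
eef_pos: [0.5802, -0.1694, 0.0038]
eef_rot: [0.75, 0.661, -0.003, -0.001]
contact_force: [-8.8, -0.2, 15.1]
width: 0.0181
gripper_force: 61.7
```

```bash
python3 -c "
from h import *
st()"
```

```text
t 24.5 pos mm [ 580.2 -169.4    3.8] yaxis ang -0.1258 tilt [-0.0062 -0.0018] F [-8.8 -0.2 15.1] w 18.1 g 61.7
```

Request:
carry_out(increments=[[[0,0,0],[0,0,0.3],1.5],[[0,0,0],[0,0,0.4],1.5],[[0,0,0],[0,0,0.4],1.5],[[0,0,0],[0,0,0.4],1.5]])

```text
time: 25.0
eef_pos: [0.5828, -0.1692, 0.0067]
eef_rot: [0.75, 0.661, 0.0, -0.0]
contact_force: [-0.2, 0.3, 0.1]
width: 0.0182
gripper_force: 59.6
```

```bash
python3 -c "
from h import *
st()"
```

```text
t 25.0 pos mm [ 582.8 -169.2    6.7] yaxis ang -0.1255 tilt [-0.0002  0.0003] F [-0.2  0.3  0.1] w 18.2 g 59.6
```

Request:
carry_out(increments=[[[0,0,0],[-0.06,0,-0.1],1.5],[[0,0,0],[-0.06,0,-0.2],1.5],[[0,0,0],[-0.06,0,-0.25],1.5],[[0,0,0],[-0.06,0,-0.25],1.5]])

```text
time: 25.5
eef_pos: [0.5822, -0.1692, 0.0045]
eef_rot: [0.75, 0.661, 0.0, -0.0]
contact_force: [-0.5, 0.2, -0.9]
width: 0.0189
gripper_force: 59.6
```

```bash
python3 -c "
from h import *
st()"
```

```text
t 25.5 pos mm [ 582.2 -169.2    4.5] yaxis ang -0.1255 tilt [-0.      0.0001] F [-0.5  0.2 -0.9] w 18.9 g 59.6
```

Request:
carry_out(increments=[[[0,0,0],[0,0,-0.05],1.5],[[0,0,0],[0,0,-0.05],4.5],[[0,0,0],[0,0,-0.05],4.5],[[0,0,0],[0,0,-0.05],4.5],[[0,0,0],[0,0,5],6],[[0,0,0],[0,0,11],8.5],[[0,0,0],[0,0,13],8.5],[[0,0,0],[0,0,13],8.5]])

```text
time: 26.5
eef_pos: [0.5829, -0.1695, 0.1358]
eef_rot: [0.75, 0.661, 0.001, 0.001]
contact_force: [0.5, 0.0, -1.2]
width: 0.0852
gripper_force: 0.0
```

Request:
carry_out(increments=[[[0,0,0],[0,-5,0],8.5],[[0,0,0],[0,-5,0],8.5],[[0,0,0],[0,-5,0],8.5],[[0,0,0],[0,-5,0],8.5]])

```text
time: 27.0
eef_pos: [0.5819, -0.2177, 0.1336]
eef_rot: [0.749, 0.662, -0.0, -0.001]
contact_force: [1.0, 0.5, 0.3]
width: 0.0854
gripper_force: 0.0
```

Run:
```python
from h import *
st();snap("w9");cv2.imwrite("pics/w9r.png",rectify("w9",.53,.65,-.26,-.08,.02,.25))
```

```text
t 27.0 pos mm [ 581.9 -217.7  133.6] yaxis ang -0.1233 tilt [-0.0014  0.0013] F [1.  0.5 0.3] w 85.4 g 0.0
```

View pics/w9r.png

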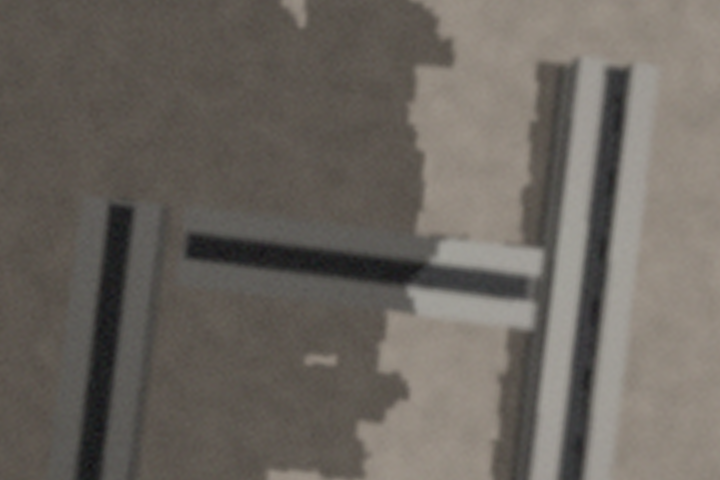

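The cross bar is flush with 4–5 mm of play each side. Next is the T plate.

Request:
carry_out(increments=[[[0,0,0.18],[6.1,49.5,3],8.5],[[0,0,0.36],[6.1,49.5,3],8.5],[[0,0,0.54],[6.1,49.5,3],8.5],[[0,0,0.72],[6.1,49.5,3],8.5],[[0,0,0.9],[6.1,49.5,3],8.5],[[0,0,1.08],[6.1,49.5,3],8.5],[[0,0,1.26],[6.1,49.5,3],8.5],[[0,0,1.44],[6.1,49.5,3],8.5]])

```text
time: 28.05
eef_pos: [0.6429, 0.2783, 0.1646]
eef_rot: [0.124, 0.992, -0.0, 0.0]
contact_force: [0.5, 0.4, 0.4]
width: 0.0848
gripper_force: 0.0
```

```bash
python3 -c "
from h import *
st()"
```

```text
t 28.05 pos mm [642.9 278.3 164.6] yaxis ang 1.3214 tilt [ 0.0001 -0.    ] F [0.5 0.4 0.4] w 84.8 g 0.0
```

Request:
carry_out(increments=[[[0,0,0.17],[0,0,-2],8.5],[[0,0,0.274],[0,0,-2],8.5],[[0,0,0.274],[0,0,-2],8.5],[[0,0,0.274],[0,0,-2],8.5]])

```text
time: 28.55
eef_pos: [0.6432, 0.276, 0.1449]
eef_rot: [-0.008, 1.0, 0.0, 0.0]
contact_force: [-0.4, -0.7, 0.3]
width: 0.0849
gripper_force: 0.0
```

Run:
```python
from h import *
st();snap("w10");im=rectify("w10",.60,.70,.22,.34,.006,.2);cv2.imwrite("pics/w10r.png",im)
g=cv2.GaussianBlur(cv2.cvtColor(im,cv2.COLOR_BGR2GRAY),(5,5),0);t,m=cv2.threshold(g,85,255,cv2.THRESH_BINARY_INV)
c=max(cv2.findContours(m,0,1)[0],key=cv2.contourArea);print(cv2.contourArea(c)*.04, cv2.minAreaRect(c),"exp area 2000")
# fit template pose (x,y,yaw) by IoU on mask
from scipy.optimize import minimize
mk=np.zeros_like(m);cv2.drawContours(mk,[c],-1,255,-1);mf=cv2.GaussianBlur(mk.astype("f4")/255,(0,0),3)
P=np.array([(-10,-30),(10,-30),(10,-10),(50,-10),(50,10),(10,10),(10,30),(-10,30)],float)
def f(q):
    w=P@np.array([[np.cos(q[2]),np.sin(q[2])],[-np.sin(q[2]),np.cos(q[2])]])+q[:2]
    px=np.stack([(340-w[:,1])/.2-.5,(700-w[:,0])/.2-.5],1);a=np.zeros_like(mk);cv2.fillPoly(a,[np.round(px*16).astype(int)],255,shift=4)
    return ((cv2.GaussianBlur(a.astype("f4")/255,(0,0),3)-mf)**2).mean()
r=min((minimize(f,[673,279+d,3.166],method="Nelder-Mead",options=dict(initial_simplex=[[673,279,3.17],[677,279,3.17],[673,283,3.17],[673,279,3.22]])) for d in(0,)),key=lambda r:r.fun);print(r.x,r.fun)
st()
```

```text
t 28.55 pos mm [643.2 276.  144.9] yaxis ang 1.5874 tilt [0.0004 0.0003] F [-0.4 -0.7  0.3] w 84.9 g 0.0
2114.88 ((310.67633056640625, 231.9154815673828), (307.8844299316406, 303.0337219238281), 87.77603912353516) exp area 2000
[673.63780951 278.18306435   3.19126762] 0.003809610614553094
t 28.6 pos mm [643.2 275.9 145. ] yaxis ang 1.5874 tilt [0.0006 0.0001] F [ 0.4 -0.4 -0.3] w 85.0 g 0.0
```

View pics/w10r.png

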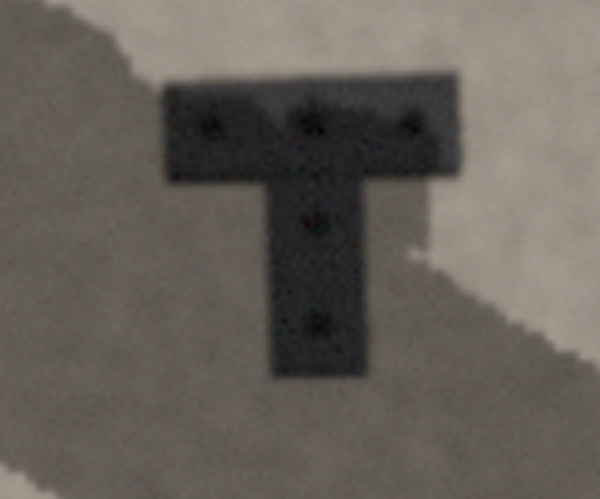

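Request:
carry_out(increments=[[[0,0,0.014],[0.07,0.08,-6],5],[[0,0,0.014],[0.07,0.08,-11],5],[[0,0,0.014],[0.07,0.08,-13.5],5],[[0,0,0.014],[0.07,0.08,-14.2],5],[[0,0,0.014],[0.07,0.08,-14.2],5],[[0,0,0.014],[0.07,0.08,-14.2],5]])

```text
time: 29.35
eef_pos: [0.6449, 0.2775, 0.0048]
eef_rot: [-0.016, 1.0, 0.001, 0.001]
contact_force: [0.8, 0.4, 0.3]
width: 0.0499
gripper_force: 0.0
```

```bash
python3 -c "
from h import *
st()"
```

```text
t 29.35 pos mm [644.9 277.5   4.8] yaxis ang 1.6023 tilt [0.0028 0.0019] F [0.8 0.4 0.3] w 49.9 g 0.0
```

Request:
carry_out(increments=[[[0,0,0],[0,0,0],1.5],[[0,0,0],[0,0,0],1.5],[[0,0,0],[0,0,0],1.5],[[0,0,0],[0,0,0],1.5]])

```text
time: 29.85
eef_pos: [0.6444, 0.2768, 0.0038]
eef_rot: [-0.016, 1.0, 0.0, 0.001]
contact_force: [-1.3, -0.8, 5.5]
width: 0.0168
gripper_force: 58.6
```

```bash
python3 -c "
from h import *
st()"
```

```text
t 29.85 pos mm [644.4 276.8   3.8] yaxis ang 1.6023 tilt [0.0013 0.0004] F [-1.3 -0.8  5.5] w 16.8 g 58.6
```

Request:
carry_out(increments=[[[0,0,0],[0,0,6],1.5],[[0,0,-0.17],[0,-2,11],1.5],[[0,0,-0.35],[-6.6,-47.5,11],1.5],[[0,0,-0.53],[-6.6,-47.5,11],1.5],[[0,0,-0.71],[-6.6,-47.5,11],1.5],[[0,0,-0.89],[-6.6,-47.5,11],1.5],[[0,0,-1.07],[-6.6,-47.5,11],1.5],[[0,0,-1.25],[-6.6,-47.5,11],1.5]])

```text
time: 30.85
eef_pos: [0.5894, -0.1167, 0.1125]
eef_rot: [0.575, 0.818, 0.0, 0.0]
contact_force: [-0.2, -0.3, -1.3]
width: 0.0165
gripper_force: 58.8
```

```bash
python3 -c "
from h import *
st()"
```

```text
t 30.85 pos mm [ 589.4 -116.7  112.5] yaxis ang 0.3466 tilt [0.0003 0.    ] F [-0.2 -0.3 -1.3] w 16.5 g 58.8
```

Request:
carry_out(increments=[[[0,0,-0.18],[-1.1,-8.2,-2],1.5],[[0,0,-0.36],[-1.1,-8.2,-2],1.5],[[0,0,-0.472],[-1.1,-8.2,-4],1.5],[[0,0,-0.472],[-1.1,-8.2,-4],1.5],[[0,0,-0.472],[-1.1,-8.2,-4],1.5],[[0,0,-0.472],[-1.1,-8.2,-4],1.5]])

```text
time: 31.6
eef_pos: [0.5797, -0.196, 0.0733]
eef_rot: [0.747, 0.664, 0.001, 0.0]
contact_force: [-0.2, 0.5, -0.3]
width: 0.0164
gripper_force: 58.8
```

Run:
```python
from h import *
st();snap("w11");im=np.load("pics/w11.npz")["im"];cv2.imwrite("pics/w11c.png",cv2.resize(im[130:360,110:400],(754,598),interpolation=cv2.INTER_CUBIC))
```

```text
t 31.6 pos mm [ 579.7 -196.    73.3] yaxis ang -0.1176 tilt [0.0014 0.0001] F [-0.2  0.5 -0.3] w 16.4 g 58.8
```

View pics/w11c.png

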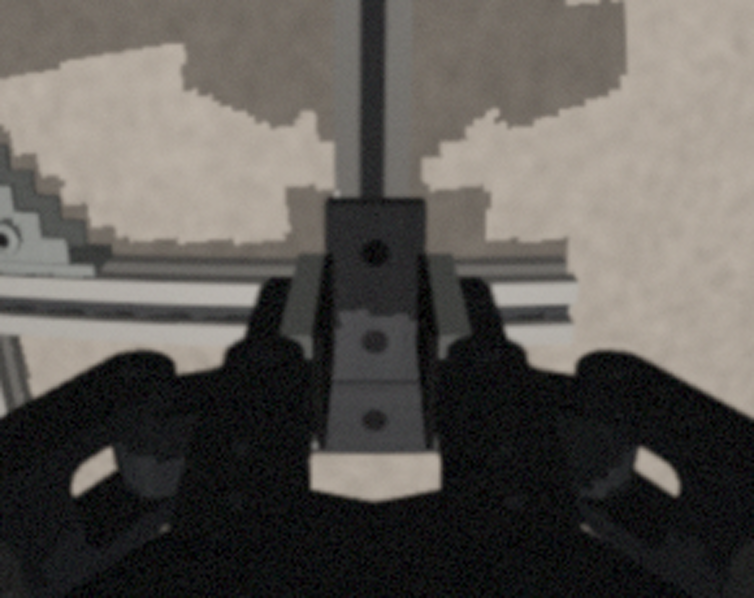

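Run:
```python
from h import *
c=lambda u,v:(110+(u+.5)/2.6-.5,130+(v+.5)/2.6-.5)
for p in [(376,200),(327,200),(425,200),(374,252),(374,342),(374,420),(376,450)]: print(p,wpt("w11",*c(*p),.0755,k=1)[1].round(2))
```

```text
(376, 200) [21.6   1.15 -2.19]
(327, 200) [21.59 -8.25 -2.21]
(425, 200) [21.58 10.56 -2.18]
(374, 252) [10.8   0.77 -2.2 ]
(374, 342) [-9.45  0.76 -2.2 ]
(374, 420) [-29.25   0.75  -2.21]
(376, 450) [-37.61   1.19  -2.21]
```

Run:
```python
from h import *
c=lambda u,v:(110+(u+.5)/2.6-.5,130+(v+.5)/2.6-.5)
for p in [(371.5,180),(372.5,60),(372,10),(240,312),(180,308.5),(60,305),(530,314)]: print(p,[a.round(2) for a in wpt("w11",*c(*p),.02,k=1)])
d=np.load("pics/w11.npz");x=rectify("w11",.54,.62,-.25,-.11,.02,.2);g=cv2.cvtColor(x,cv2.COLOR_BGR2GRAY)
```

```text
(371.5, 180) [array([ 580.87, -187.66,   20.  ]), array([ 8.37,  0.09, 53.3 ])]
(372.5, 60) [array([ 584.92, -155.86,   20.  ]), array([40.42,  0.38, 53.31])]
(372, 10) [array([ 586.3 , -143.09,   20.  ]), array([53.27,  0.26, 53.31])]
(240, 312) [array([ 538.84, -222.56,   20.  ]), array([-31.23, -37.55,  53.24])]
(180, 308.5) [array([ 521.34, -219.88,   20.  ]), array([-30.62, -55.25,  53.22])]
(60, 305) [array([ 483.54, -215.96,   20.  ]), array([-31.16, -93.25,  53.17])]
(530, 314) [array([ 621.27, -233.22,   20.  ]), array([-32.13,  45.56,  53.35])]
```

Request:
carry_out(increments=[[[0,0,-0.008],[-0.11,-0.29,-1],1.5],[[0,0,-0.008],[-0.11,-0.29,-3],1.5],[[0,0,-0.008],[-0.11,-0.29,-4.4],1.5],[[0,0,-0.008],[-0.11,-0.29,-4.4],1.5],[[0,0,-0.008],[-0.11,-0.29,-4.4],1.5]])

```text
time: 32.28
eef_pos: [0.5783, -0.1992, 0.0285]
eef_rot: [0.751, 0.661, 0.0, -0.0]
contact_force: [-0.3, 0.2, -0.5]
width: 0.0172
gripper_force: 58.8
```

```bash
python3 -c "
from h import *
st()"
```

```text
t 32.27 pos mm [ 578.3 -199.2   28.5] yaxis ang -0.1271 tilt [0.0004 0.0004] F [-0.3  0.2 -0.5] w 17.2 g 58.8
```

Request:
carry_out(increments=[[[0,0,0.0015],[0.02,0.02,-0.2],1.5],[[0,0,0.0015],[0.02,0.02,-0.4],1.5],[[0,0,0.0015],[0.02,0.02,-0.48],1.5],[[0,0,0.0015],[0.02,0.02,-0.48],1.5]])

```text
time: 32.78
eef_pos: [0.5782, -0.1993, 0.0239]
eef_rot: [0.75, 0.661, 0.0, 0.0]
contact_force: [-0.4, 1.2, 0.5]
width: 0.0164
gripper_force: 58.8
```

```bash
python3 -c "
from h import *
st()"
```

```text
t 32.77 pos mm [ 578.2 -199.3   23.9] yaxis ang -0.126 tilt [ 0.0002 -0.0001] F [-0.4  1.2  0.5] w 16.4 g 58.8
```

Request:
carry_out(increments=[[[0,0,0],[0.03,0.03,-0.03],1.5],[[0,0,0],[0.03,0.03,-0.03],4.5],[[0,0,0],[0.03,0.03,-0.03],4.5],[[0,0,0],[0.03,0.03,0],4.5],[[0,0,0],[0,0,5],6],[[0,0,0],[0,0,11],8.5],[[0,0,0],[0,-3,12],8.5],[[0,0,0],[0,-3,12],8.5]])

```text
time: 33.78
eef_pos: [0.5785, -0.2326, 0.1448]
eef_rot: [0.752, 0.659, -0.0, 0.002]
contact_force: [0.1, 0.3, -0.2]
width: 0.085
gripper_force: 0.0
```

Request:
carry_out(increments=[[[0,0,0],[0,-3,0],8.5],[[0,0,0],[0,-3,0],8.5],[[0,0,0],[0,-3,0],8.5]])

```text
time: 34.15
eef_pos: [0.5779, -0.2578, 0.143]
eef_rot: [0.75, 0.662, 0.0, -0.001]
contact_force: [0.9, 0.7, -0.8]
width: 0.0849
gripper_force: 0.0
```

Run:
```python
from h import *
st();snap("w12");a=rectify("w12",.53,.63,-.26,-.16,.02,.17);b=rectify("w12",.53,.63,-.26,-.16,.026,.17);cv2.imwrite("pics/w12r.png",np.hstack([a[:, :],b])[:, :][:, :1176] if 0 else cv2.resize(b,(590,590)))
```

```text
t 34.15 pos mm [ 577.9 -257.8  143. ] yaxis ang -0.125 tilt [-0.001   0.0017] F [ 0.9  0.7 -0.8] w 84.9 g 0.0
```

View pics/w12r.png

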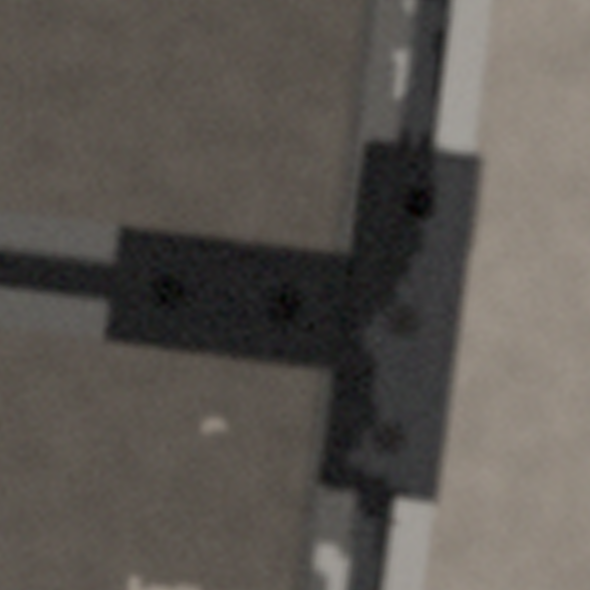

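The T plate is square and centred on both bars to about 0.5 mm. Next is the L plate.

Request:
carry_out(increments=[[[0,0,0.1],[8.7,41,1],8.5],[[0,0,0.2],[8.7,41,1],8.5],[[0,0,0.3],[8.7,41,1],8.5],[[0,0,0.415],[8.7,41,1],8.5],[[0,0,0.415],[8.7,41,1],8.5],[[0,0,0.415],[8.7,41,1],8.5],[[0,0,0.415],[8.7,41,1],8.5],[[0,0,0.415],[8.7,41,1],8.5]])

```text
time: 35.2
eef_pos: [0.6634, 0.1583, 0.1543]
eef_rot: [0.594, 0.804, 0.002, -0.001]
contact_force: [-0.2, -1.0, -0.2]
width: 0.0851
gripper_force: 0.0
```

Request:
carry_out(increments=[[[0,0,0],[0,0,0],8.5],[[0,0,0],[0,0,0],8.5],[[0,0,0],[0,0,0],8.5]])

```text
time: 35.58
eef_pos: [0.6654, 0.149, 0.1536]
eef_rot: [0.599, 0.801, -0.0, 0.0]
contact_force: [0.3, -0.0, 0.1]
width: 0.0851
gripper_force: 0.0
```

Run:
```python
from h import *
st();snap("w13");im=rectify("w13",.61,.71,.09,.21,.006,.2);cv2.imwrite("pics/w13r.png",im)
st()
```

```text
t 35.58 pos mm [665.4 149.  153.6] yaxis ang 0.2868 tilt [-0.     -0.0007] F [ 0.3 -0.   0.1] w 85.1 g 0.0
t 35.62 pos mm [665.4 149.3 153.7] yaxis ang 0.2871 tilt [ 0.     -0.0005] F [ 0.4 -0.4 -0. ] w 85.1 g 0.0
```

View pics/w13r.png

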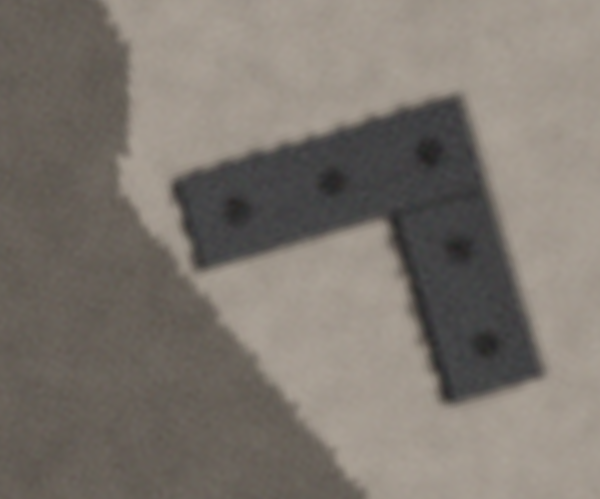

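Request:
carry_out(increments=[[[0,0,0.003],[0.46,0.37,-6],5],[[0,0,0.003],[0.46,0.37,-11],5],[[0,0,0.003],[0.46,0.37,-14],5],[[0,0,0.003],[0.46,0.37,-15],5],[[0,0,0.003],[0.46,0.37,-15],5],[[0,0,0.003],[0.46,0.37,-15],5]])

```text
time: 36.38
eef_pos: [0.6709, 0.1549, 0.0056]
eef_rot: [0.597, 0.802, 0.001, 0.001]
contact_force: [-0.5, -0.8, 0.9]
width: 0.0501
gripper_force: 0.0
```

```bash
python3 -c "
from h import *
st()"
```

```text
t 36.38 pos mm [670.9 154.9   5.6] yaxis ang 0.2917 tilt [0.0028 0.0011] F [-0.5 -0.8  0.9] w 50.1 g 0.0
```

Request:
carry_out(increments=[[[0,0,0],[0,0,-0.03],1.5],[[0,0,0],[0,0,-0.03],1.5],[[0,0,0],[0,0,-0.03],1.5],[[0,0,0],[0,0,-0.03],1.5]])

```text
time: 36.88
eef_pos: [0.6703, 0.1546, 0.0048]
eef_rot: [0.597, 0.802, 0.0, 0.001]
contact_force: [-2.2, -0.9, 5.8]
width: 0.0163
gripper_force: 55.0
```

```bash
python3 -c "
from h import *
st()"
```

```text
t 36.88 pos mm [670.3 154.6   4.8] yaxis ang 0.2918 tilt [ 0.0014 -0.    ] F [-2.2 -0.9  5.8] w 16.3 g 55.0
```

Request:
carry_out(increments=[[[0,0,0],[0,0,6],1.5],[[0,0,0.17],[0,-2,8],1.5],[[0,0,0.35],[-11.2,-26,8],1.5],[[0,0,0.53],[-11.2,-26,8],1.5],[[0,0,0.71],[-11.2,-26,8],1.5],[[0,0,0.89],[-11.2,-26,8],1.5],[[0,0,1.07],[-11.2,-26,8],1.5],[[0,0,1.154],[-11.2,-26,7],1.5]])

```text
time: 37.88
eef_pos: [0.5574, -0.1083, 0.0734]
eef_rot: [0.063, 0.998, -0.0, 0.0]
contact_force: [0.3, 0.3, -0.6]
width: 0.0159
gripper_force: 53.6
```

Request:
carry_out(increments=[[[0,0,0],[0,0,0],1.5],[[0,0,0],[0,0,0],1.5],[[0,0,0],[0,0,0],1.5]])

```text
time: 38.25
eef_pos: [0.5582, -0.105, 0.0739]
eef_rot: [0.062, 0.998, -0.0, 0.0]
contact_force: [0.1, 0.7, 0.1]
width: 0.0163
gripper_force: 53.6
```

Run:
```python
from h import *
st();snap("w14");im=np.load("pics/w14.npz")["im"];cv2.imwrite("pics/w14c.png",cv2.resize(im[130:360,110:400],(754,598),interpolation=cv2.INTER_CUBIC))
```

```text
t 38.25 pos mm [ 558.2 -105.    73.9] yaxis ang 1.4463 tilt [ 0.0007 -0.0002] F [0.1 0.7 0.1] w 16.3 g 53.6
```

View pics/w14c.png

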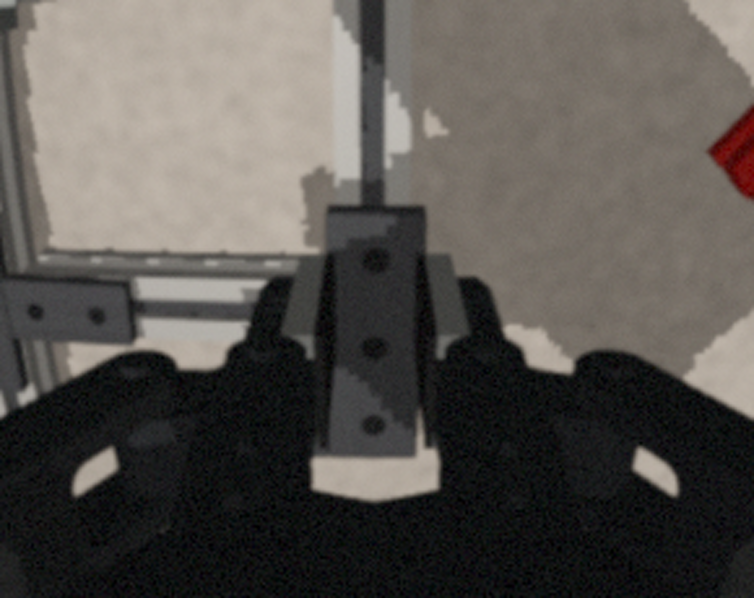

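Run:
```python
from h import *
c=lambda u,v:(110+(u+.5)/2.6-.5,130+(v+.5)/2.6-.5)
for p in [(376,211),(375,260),(373.5,347),(373.5,425),(376,456)]: print(p,wpt("w14",*c(*p),.0751,k=1)[1].round(2))
for p in [(372,190),(372,100),(372.5,20),(150,307),(200,309),(240,311)]: print(p,[a.round(2) for a in wpt("w14",*c(*p),.02,k=1)])
```

```text
(376, 211) [17.72  0.5  -1.2 ]
(375, 260) [ 7.36  0.31 -1.19]
(373.5, 347) [-12.56  -0.    -1.17]
(373.5, 425) [-3.273e+01 -2.000e-02 -1.160e+00]
(376, 456) [-41.56   0.54  -1.15]
(372, 190) [array([ 554.2 , -105.01,   20.  ]), array([ 3.99, -0.46, 53.91])]
(372, 100) [array([ 529.88, -101.94,   20.  ]), array([28.5 , -0.43, 53.9 ])]
(372.5, 20) [array([509.25, -99.22,  20.  ]), array([49.31, -0.29, 53.88])]
(150, 307) [array([ 582.14, -173.89,   20.  ]), array([-32.29, -65.34,  53.95])]
(200, 309) [array([ 584.13, -158.86,   20.  ]), array([-32.39, -50.17,  53.95])]
(240, 311) [array([ 585.9 , -147.19,   20.  ]), array([-32.71, -38.37,  53.95])]
```

Request:
carry_out(increments=[[[0,0,-0.001],[0.02,-0.08,-1],1.5],[[0,0,-0.001],[0.02,-0.08,-3],1.5],[[0,0,-0.001],[0.02,-0.08,-4.4],1.5],[[0,0,-0.001],[0.02,-0.08,-4.4],1.5],[[0,0,-0.001],[0.02,-0.08,-4.4],1.5]])

```text
time: 38.92
eef_pos: [0.5582, -0.1061, 0.0295]
eef_rot: [0.063, 0.998, 0.0, 0.0]
contact_force: [0.0, 1.0, -0.3]
width: 0.0164
gripper_force: 53.6
```

```bash
python3 -c "
from h import *
st()"
```

```text
t 38.92 pos mm [ 558.2 -106.1   29.5] yaxis ang 1.4453 tilt [0.0002 0.0005] F [ 0.   1.  -0.3] w 16.4 g 53.6
```

Target is (558.4, −105.8, 24.8).

Request:
carry_out(increments=[[[0,0,0],[0.02,0.03,-0.2],1.5],[[0,0,0],[0.02,0.03,-0.4],1.5],[[0,0,0],[0.02,0.03,-0.48],1.5],[[0,0,0],[0.02,0.03,-0.48],1.5]])

```text
time: 39.42
eef_pos: [0.5582, -0.1062, 0.0248]
eef_rot: [0.063, 0.998, -0.0, 0.0]
contact_force: [-0.4, 0.0, 1.5]
width: 0.0159
gripper_force: 54.0
```

```bash
python3 -c "
from h import *
st()"
```

```text
t 39.42 pos mm [ 558.2 -106.2   24.8] yaxis ang 1.4449 tilt [ 0.     -0.0002] F [-0.4  0.   1.5] w 15.9 g 54.0
```

Request:
carry_out(increments=[[[0,0,0],[0,0,0],4.5],[[0,0,0],[0,0,0],4.5],[[0,0,0],[0,0,0.03],4.5],[[0,0,0],[0,0,5],6],[[0,0,0],[0,0,11],8.5],[[0,0,0],[3,0,15],8.5],[[0,0,0],[6,0,15],8.5],[[0,0,0],[6,0,15],8.5]])

```text
time: 40.42
eef_pos: [0.6197, -0.1059, 0.175]
eef_rot: [0.063, 0.998, 0.0, 0.001]
contact_force: [-0.5, 0.0, -0.1]
width: 0.0849
gripper_force: 0.0
```

Request:
carry_out(increments=[[[0,0,0],[0,0,0],8.5],[[0,0,0],[0,0,0],8.5]])

```text
time: 40.67
eef_pos: [0.6172, -0.1061, 0.1741]
eef_rot: [0.063, 0.998, -0.0, -0.001]
contact_force: [0.6, 0.3, -0.3]
width: 0.0851
gripper_force: 0.0
```

Run:
```python
from h import *
st();snap("w15");cv2.imwrite("pics/w15r.png",rectify("w15",.44,.65,-.26,-.06,.026,.3));cv2.imwrite("pics/w15c.png",cv2.resize(rectify("w15",.53,.61,-.18,-.09,.026,.15),(600,533)))
im=get_image("top");cv2.imwrite("pics/top9.png",im)
```

```text
t 40.67 pos mm [ 617.2 -106.1  174.1] yaxis ang 1.4456 tilt [-0.0014 -0.0002] F [ 0.6  0.3 -0.3] w 85.1 g 0.0
```

View pics/w15r.png

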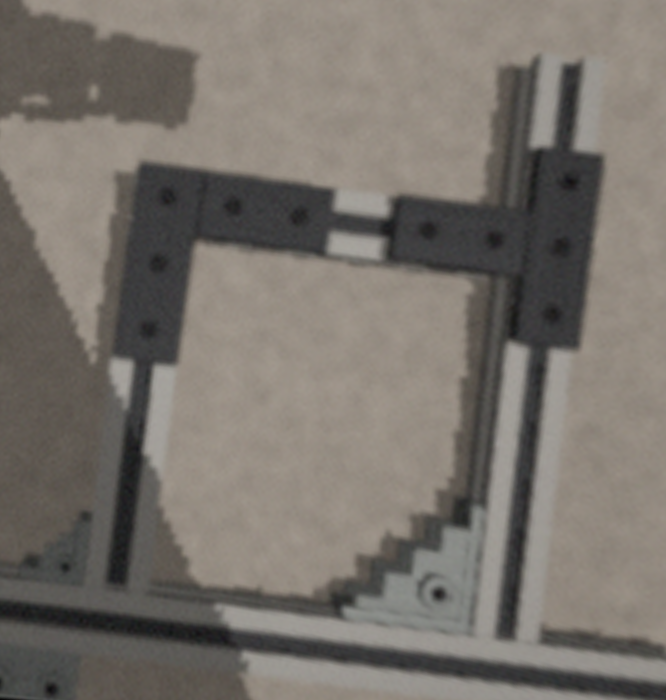

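View pics/w15c.png

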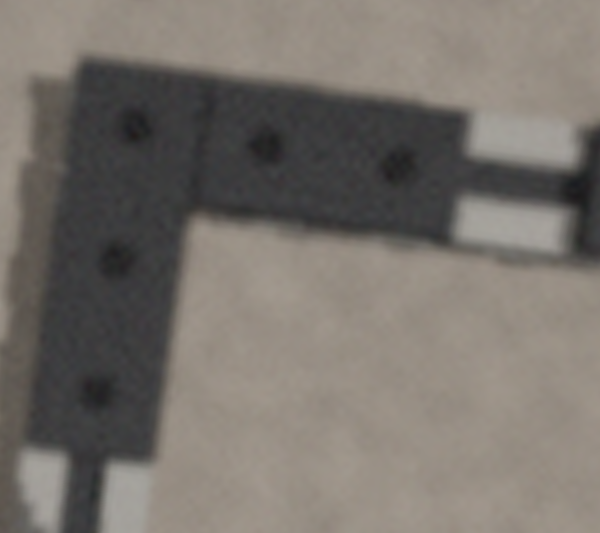

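The rectified view shows both uprights seated, the cross bar flush, and the T and L plates flat and within about 1 mm of the bar centre lines. The gripper is clear, so I hand in.

```bash
python3 -c "
from h import *
print(ticket.finish_job())"
```

```text
the job is handed in; nothing more can be done
None
```

I laid out the tracker frame as asked and handed the job in at about 41 s of robot time; both uprights are seated on rail and bracket, the cross bar is flush, and the T and L plates are flat and within about 1 mm of the bar centre lines.

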